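# Vent the sealed hardener canister

### The arm

A 6-joint arm with a two-finger parallel gripper is mounted at the origin on a cart in front of the work surface, level with it; the furniture and walls round the work are solid. World frame = base frame: x ahead of the robot, y to its left, z up, the work surface at z = 0. Lengths are in mm, angles in rad, forces in N, time in s.
With the tool pointing down it reaches from about 275 to 750 mm from the base axis. Payload 10.2 kg.
Tool frame: the origin (TCP) lies on the centre line of the jaws, within the pads' length; the fingertips stand 25 mm ahead of it and the grasp point (between the pads) lies 6 mm ahead of it; z points along the fingers, y is the direction in which the jaws open and shut (so a half turn about z gives the same grasp; the last joint's range is limited). The gripper opens to 85 mm and grips with 20 to 120 N. Pads are 22 mm wide; open, the fingers measure 114 mm over their backs; the gripper's body (76 mm by 85 mm) begins 54 mm behind the grasp point. The pads swing forward as they close: fully open they stand 13 mm farther back than shut.
Start: joints at [0.886, 0.313, 1.498, -0, 1.331, -0.223], TCP at [233.932, 470.007, 226.494] pointing down, gripper open.
Joint ranges: [-2.94, 2.94], [-0.97, 2.17], [0.19, 2.56], [-1.23, 4.37], [0.02, 3.11], [-2.88, 2.88]. Speed limits (rad/s): [2.39, 2.39, 3.01, 3.14, 3.14, 3.14].

### API

Orientations are given as [roll, pitch, yaw] about the fixed x, y, z axes, in that order (R = Rz(yaw) Ry(pitch) Rx(roll)).
In Python, from plant import r gives the robot as it stands.
- The arm moves only by the tool drive_tool, never from a script. Its argument "motion" is a list that holds one entry, the list of rows, each a list of 7 numbers: the shift along the tool's x, y, z in m, then the turn, a rotation vector about the tool's x, y, z in rad, then the finger opening in m, from 0 to 0.0854. In form: [[[tx, ty, tz, ax, ay, az, gripper], ...]]. A call has 1 to 10 rows; each row shifts and turns the commanded pose from where the row before left it, along the tool's axes as they then stand; what a row does not reach is not made up. A row lasts 1/8 s, in which the tool goes at most 62.5 mm and 10.7 degrees, less where a joint would pass 70% of its speed; a pose out of reach is approached as far as the arm can. A call is refused whole if a number of a shift passes 0.0625 or a number of a turn 0.188, either way. A call with a gripper value outside its range is refused whole. The fingers move at their own pace and stop on an object; the grip force is fixed at half the most. Time passes only in rows, so rows that do not move let the fingers close. It gives the time, the measured TCP pose, the force and the opening at its end, in the units of the state.
- r.get_state(): the state, without advancing time (a new reading comes with each control period).
- r.capture(name): name is "scene" or "side" or "wrist"; returns the picture (420x560x3 uint8, blue, green, red); there is no depth.
- r.get_calibration(name): a dict with "K" (3x3 intrinsics, pixels), "D" ([k1, k2, p1, p2, k3] as OpenCV has them; the pictures are not rectified), "R" (3x3) and "t" (3): a world point X has camera coordinates R X + t. Camera axes: x right, y down, z forward; pixel columns grow to the right and rows downward; lengths in mm; the calibration is good to about 2 mm. A picture is of the moment at which its call begins: read the wrist's pose just before it. get_calibration takes no time and is no camera call; for the wrist camera it gives the pose at the moment of the call.
- r.sign_off(): hands the job in, once; it reports no verdict.
The state is a dict: "clock": time; "joints": joint angles; "joint_velocities": joint speeds; "effort": joint torques, N m; "tcp_pos": TCP position; "tcp_rot": TCP orientation; "force": force on the tool from outside, world axes, zero at the start; "torque": the same for the moment, N m; "finger_gap": opening from 0.0 (shut) to 1.0 (fully open).
Only numpy, scipy, OpenCV 4.12 (cv2) and the standard library are available. Lean on these libraries where they do the work, as an engineer would, in place of code of your own. Each camera call takes 0.05 s, during which the arm holds its last target. There are 200 camera calls.

### The job

Tip up the front of the loose dust cover on the square canister, with its rear edge still resting on the canister's ledge, then lift the cover off and set it down gently, right way up and free of the canister, on the bare bench. Then pull the hinged inner lid up by its grip until the sticky seal lets go, and hold it slightly open, its front edge raised about 3 cm, without swinging it wide open. The program finishes while still holding the lid there; leave the other things on the bench alone.

Things in the scene. Friction and masses are not known exactly. Their poses are not given: they have to be found in the camera images.
- canister: Grey square canister fixed on the bench, 130 x 130 mm, 85 mm high, with a ledge 164 x 164 mm all round whose top is 56 mm above the bench; origin at the centre of its underside, z up, -x is its front (turned to the robot). Its yaw is the lid's yaw too, and the cover's within 0.02 rad.
- cover_grip (a point): Centre (half-way up) of the dark upright grip plate on the loose dust cover; axes as the cover's. The plate is 10 mm thick along x, 30 mm wide along y, 30 mm high, on the cover's top face, 35 mm in front of the cover's middle. This point lies 95 mm above the cover's lower edge, so 151 mm above the bench while the cover stands on the ledge.
- cover_rear (a point): Middle of the dust cover's rear lower edge (75 mm behind its middle): the line about which it tips when its front is raised. Axes as the cover's.
- lid (a joint): Opening of the hinged inner lid, rad: 0 = shut on its seal, grows as the front edge rises, stop at 0.6. The seal clings: about 13 N upward at the grip starts it, the pull fades to nothing by 0.1 rad; beyond that only the lid's weight is felt (about 1.3 N at the grip) and it sinks if let go. Front edge 128 mm from the hinge: 30 mm open is 0.23 rad.
- lid_grip (a point): Centre (half-way up) of the dark upright grip plate on the steel inner lid (under the dust cover at first). Plate 10 mm thick along x, 30 mm wide along y, 30 mm high, on the lid's top, 104 mm in front of the hinge axis; when shut this point is 110 mm above the bench and the lid's top face 95 mm. Axes as the lid's: -x front, z up when shut.
- lid_hinge (a point): Middle of the lid's hinge axis, on the canister's rear rim 62 mm behind its middle and 89 mm above the bench; the axis runs along the canister's y.
- chisel: Bystander: dark steel setting chisel, 171 mm long, 20 mm thick, lying on the bench; origin under its middle.
- slab: Bystander: piece of slab glass, 64 x 92 x 22 mm, lying flat on the bench; origin under its middle.
- cover: Loose dust cover: a plain aluminium square cap, open below, 150 x 150 mm outside, walls 4 mm, 80 mm high to its top face, 160 g (varies by a third). It stands with 6 mm play on the ledge. Origin: middle of its lower edge plane; -x front, z up. To the right of the canister the bench is bare from x = 0.43 to 0.59 and y = -0.06 (the bench ends at -0.07) to 0.11.

How it is judged (in metres and radians):
On the way, in this order (a step that is already met when the one before it is completed fails the run):
1. the cover's front is tipped up (by 7 degrees or more) while its rear edge is still on the ledge (raised less than 12 mm) (angle between cover_rear's own z axis and vertical above 0.12 rad and z of cover_rear in the frame of canister between 0.045 and 0.068 m and horizontal distance between cover_rear and canister below 0.1 m), for 0.1 s.
2. the cover stands on the bench, right way up, free of the canister and let go (height (world z) of cover_rear below 0.008 m and angle between cover_rear's own z axis and vertical below 0.08 rad and linear speed of cover below 0.03 m/s and contact force between the fingers and cover below 0.1 N and contact force between cover and canister below 0.1 N), for 0.2 s.
At the end, for the whole second after the job is handed in: The robot's fingers hold the inner lid still (under 0.05 rad/s) at 0.15 to 0.36 rad open (front edge up about 19 to 46 mm); nothing else props it; the dust cover stands at rest and upright on the bench, touching neither canister nor fingers (all of step 2 and value of joint lid between 0.15 and 0.36 rad and velocity of joint lid between -0.05 and 0.05 rad/s and contact force between the fingers and lid above 2 N and contact force between lid and cover below 0.1 N); the arm keeps its last pose, push and grip.
It fails at once if the lid is swung wide open (over 0.48 rad) (value of joint lid above 0.48 rad).
It fails at once if the cover is dropped on to the bench (reaches it faster than 0.5 m/s) (height (world z) of cover_rear below 0.012 m and linear speed of cover above 0.5 m/s).
It fails at once if the chisel is shifted by more than 20 mm (distance of chisel from where it was at the start of the episode above 0.02 m).
It fails at once if the slab is shifted by more than 20 mm (distance of slab from where it was at the start of the episode above 0.02 m).
It also fails if it takes over 54 s, if anything falls off the work surface, if the arm or the gripper's body presses on something with over 40 N, if the wrist force passes 120 N, or if a joint passes its speed limit or range.

## Working session

There is one attempt and no reset: what is moved stays moved. The work goes in short steps, Python scripts to look and compute and a tool call to move; the robot and the scene stay as the last step left them, time stands still between calls to the robot, and variables do not carry over. Pictures are saved under pics/ and viewed, about 8 in all and at most 12, crops included, and the job is handed in when it is done.

Besides the shell and the picture viewer there is one more tool, called after "Request:" as name(argument=value, ...) on one line, values as JSON. drive_tool: Moves the arm, as the interface text tells. Its arguments: {"type":"object","properties":{"motion":{"type":"array"}},"required":["motion"]}

```bash
mkdir -p pics
python3 - <<'E'
from plant import r
import cv2,numpy as np
s=r.get_state();print(s)
for n in("scene","side"):
    i=r.capture(n);cv2.imwrite(f"pics/{n}0.png",i)
    c=r.get_calibration(n);print(n,c)
E
```

```text
{'clock': 0.0, 'joints': array([ 8.85616208e-01,  3.13467639e-01,  1.49844709e+00, -2.38203969e-06,
        1.33099806e+00, -2.23363732e-01]), 'joint_velocities': array([ 0.00075839,  0.00162563,  0.00096432,  0.00040133, -0.00014718,
       -0.00031748]), 'effort': array([ 1.44486232e-03, -4.12267542e+01, -2.59737700e+01, -9.65162440e-05,
        4.21509409e-03, -2.66677731e-06]), 'tcp_pos': array([233.74857431, 469.79494163, 225.92228759]), 'tcp_rot': array([-3.14030480e+00, -2.90169112e-04,  2.67977665e+00]), 'force': array([-0.54891546,  0.06464093, -0.84809073]), 'torque': array([0.03914061, 0.03018715, 0.02761794]), 'finger_gap': 0.9997334126568928}
scene {'K': array([[445.02761287,   0.        , 280.83659017],
       [  0.        , 445.02761287, 212.2036186 ],
       [  0.        ,   0.        ,   1.        ]]), 'D': array([-0.01905503,  0.        ,  0.        ,  0.        ,  0.        ]), 'R': array([[ 8.59040661e-01, -5.11906903e-01, -6.81847300e-04],
       [-3.81966013e-01, -6.40096477e-01, -6.66617180e-01],
       [ 3.40809488e-01,  5.72911706e-01, -7.45399940e-01]]), 't': array([-405.95136718,  459.03409128,  691.0440717 ])}
side {'K': array([[456.59008551,   0.        , 275.32462562],
       [  0.        , 456.59008551, 208.37849988],
       [  0.        ,   0.        ,   1.        ]]), 'D': array([-0.08270823,  0.        ,  0.        ,  0.        ,  0.        ]), 'R': array([[ 0.92579512, -0.37802188,  0.00168839],
       [-0.15050072, -0.3726738 , -0.91567668],
       [ 0.34677503,  0.8474749 , -0.40191215]]), 't': array([-485.18487238,  286.71069457,  607.09249631])}
```

View pics/scene0.png

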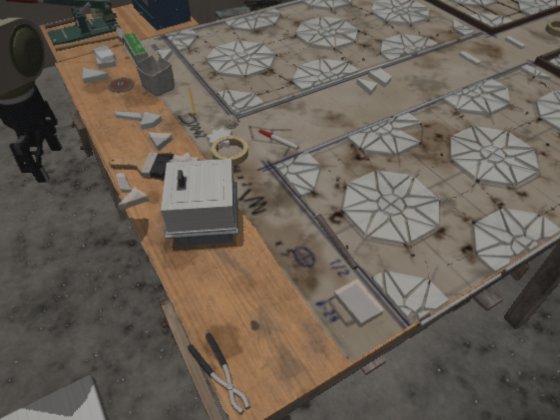

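View pics/side0.png

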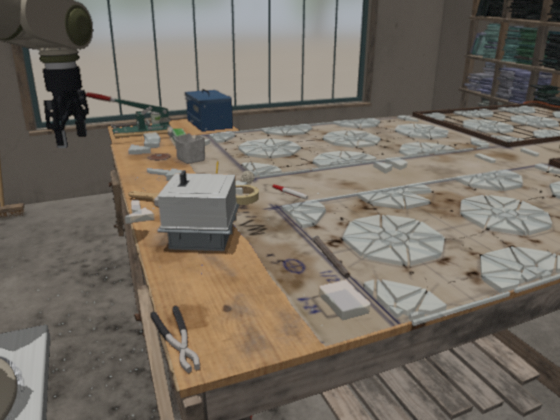

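The scene view shows the cover near (200,195) with its grip at (181,179), and the slab at (358,300). The side view shows the cover at (200,205) with its grip at (183,178). I'll zoom in on both.

Run:
```python
import cv2,numpy as np
a=cv2.imread("pics/scene0.png")[150:250,150:250];b=cv2.imread("pics/side0.png")[160:260,150:250]
cv2.imwrite("pics/crop1.png",np.hstack([cv2.resize(x,(400,400),interpolation=cv2.INTER_CUBIC) for x in(a,b)]))
```

```text
(no output)
```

View pics/crop1.png

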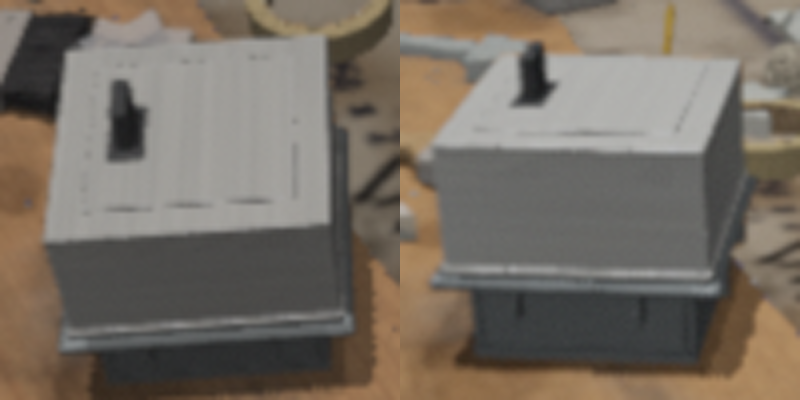

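```bash
cat > h.py <<'E'
from plant import r
import cv2,numpy as np
def ray(n,px,z,c=None):
    c=c or r.get_calibration(n)
    u=cv2.undistortPoints(np.array(px,float).reshape(-1,1,2),c["K"],c["D"]).reshape(-1,2)
    d=np.c_[u,np.ones(len(u))]@c["R"]; o=-c["R"].T@c["t"]
    return o+d*((z-o[2])/d[:,2])[:,None]
E
python3 - <<'E'
from h import *
P={"scene":(150+np.array([66,326,327,46])/4,150+np.array([40,37,224,241])/4),
"side":(150+np.array([89,342,303,34])/4,160+np.array([55,58,152,150])/4)}
for n,(u,v) in P.items():
    X=ray(n,np.c_[u,v],136)[:,:2];print(n,X.round(1).tolist(),X.mean(0).round(1))
    for i in range(4):
        d=X[(i+1)%4]-X[i];print(np.hypot(*d).round(1),np.arctan2(d[1],d[0]).round(3))
# grip base in scene crop
print(ray("scene",[[150+126/4,150+150/4]],136),ray("side",[[150+133/4,160+100/4]],136))
print(ray("scene",[[150+122/4,150+85/4]],166),ray("side",[[150+135/4,160+45/4]],166))
print("slab",ray("scene",[[358,300]],22),ray("scene",[[318,215],[347,250]],10))
E
```

```text
scene [[457.6, 490.9], [587.8, 416.0], [522.4, 284.0], [391.7, 348.1]] [489.9 384.8]
150.2 -0.522
147.3 -2.031
145.6 2.686
157.3 1.138
side [[447.4, 482.9], [589.9, 418.5], [524.9, 282.7], [391.3, 339.9]] [488.4 381. ]
156.3 -0.424
150.6 -2.017
145.3 2.737
153.6 1.197
[[453.0247352  389.10733323 136.        ]] [[456.54788538 394.96291498 136.        ]]
[[462.92582692 405.83791096 166.        ]] [[461.76369774 403.30415842 166.        ]]
slab [[666.01528199  15.74781048  22.        ]] [[732.17946303 259.18421027  10.        ]
 [729.40634301 137.26396983  10.        ]]
```

```bash
cat >> h.py <<'E'
from scipy.spatial.transform import Rotation as Ro
def plan(p1,rpy1,n,p0=None,rpy0=None,g=.0854):
    s=r.get_state(); p0=s["tcp_pos"] if p0 is None else p0; rpy0=s["tcp_rot"] if rpy0 is None else rpy0
    A=Ro.from_euler("xyz",rpy0);B=Ro.from_euler("xyz",rpy1);w=(A.inv()*B).as_rotvec()/n
    step=(np.array(p1)-p0)/n/1000
    for i in range(n):
        R=A*Ro.from_rotvec(w*i); print([*[float(x) for x in R.inv().apply(step).round(4)],*[float(x) for x in w.round(4)],g],end=",\n")
E
python3 -c "
from h import *
plan([430,410,300],[np.pi,0,1.131],9,[233.932,470.007,226.494],[np.pi,0,2.6797])"
```

```text
[-0.0225, 0.0037, -0.0082, 0.0, -0.0, 0.1721, 0.0854],
[-0.0215, 0.0075, -0.0082, 0.0, -0.0, 0.1721, 0.0854],
[-0.0199, 0.0111, -0.0082, 0.0, -0.0, 0.1721, 0.0854],
[-0.0177, 0.0143, -0.0082, 0.0, -0.0, 0.1721, 0.0854],
[-0.015, 0.0172, -0.0082, 0.0, -0.0, 0.1721, 0.0854],
[-0.0118, 0.0195, -0.0082, 0.0, -0.0, 0.1721, 0.0854],
[-0.0083, 0.0212, -0.0082, 0.0, -0.0, 0.1721, 0.0854],
[-0.0046, 0.0223, -0.0082, 0.0, -0.0, 0.1721, 0.0854],
[-0.0007, 0.0228, -0.0082, 0.0, -0.0, 0.1721, 0.0854],
```

Request:
drive_tool(motion=[[[-0.0225,0.0037,-0.0082,0,0,0.172,0.0854],[-0.0215,0.0075,-0.0082,0,0,0.172,0.0854],[-0.02,0.011,-0.0082,0,0,0.172,0.0854],[-0.0177,0.0143,-0.0082,0,0,0.172,0.0854],[-0.015,0.0172,-0.0082,0,0,0.172,0.0854],[-0.0118,0.0195,-0.0082,0,0,0.172,0.0854],[-0.0083,0.0212,-0.0082,0,0,0.172,0.0854],[-0.0046,0.0223,-0.0082,0,0,0.172,0.0854],[-0.0007,0.0228,-0.0082,0,0,0.172,0.0854],[0,0,0,0,0,0,0.0854]]])

```text
clock: 1.35
tcp_pos: [431.0, 409.3, 300.0]
tcp_rot: [-3.142, 0.0, 1.131]
force: [0.1, 0.1, -0.1]
finger_gap: 1.003
```

Run:
```python
from h import *
import pickle
s=r.get_state();c=r.get_calibration("wrist");i=r.capture("wrist");print(s["tcp_pos"],s["tcp_rot"],s["joints"])
pickle.dump(c,open("w1.pkl","wb"));cv2.imwrite("pics/w1.png",i)
print(c["K"],-c["R"].T@c["t"])
```

```text
[431.00418955 409.29524164 299.97672545] [-3.14156982e+00  1.83123060e-04  1.13063317e+00] [ 5.62667787e-01  4.36214842e-01  1.13464074e+00 -7.92577451e-05
  1.57090373e+00  1.00283095e+00]
[[289.30252118   0.         275.43203495]
 [  0.         289.30252118 208.75959463]
 [  0.           0.           1.        ]] [459.88177188 470.07507891 447.82097265]
```

View pics/w1.png

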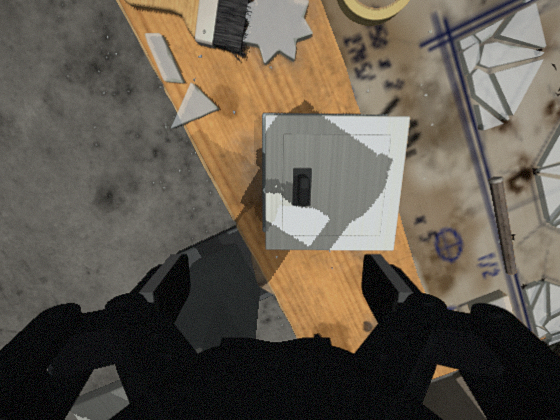

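Run:
```python
from h import *
import pickle
c=pickle.load(open("w1.pkl","rb"))
X=ray("",[[264,115],[410,117],[394,249.5],[266,249]],136,c)[:,:2];print(X.round(1).tolist(),X.mean(0))
for i in range(4):
    d=X[(i+1)%4]-X[i];print(np.hypot(*d).round(1),np.arctan2(d[1],d[0]).round(3))
i=cv2.imread("pics/w1.png");cv2.imwrite("pics/w1c.png",cv2.resize(i[100:260,250:420],None,fx=3.5,fy=3.5,interpolation=cv2.INTER_CUBIC))
```

```text
[[455.0, 487.4], [590.3, 421.7], [527.1, 288.5], [392.4, 352.7]] [491.18642078 387.56426506]
150.5 -0.452
147.4 -2.014
149.2 2.697
148.5 1.136
```

View pics/w1c.png

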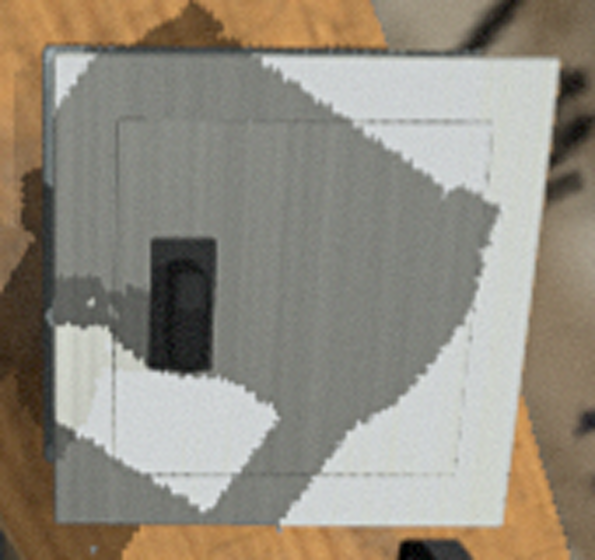

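Run:
```python
from h import *
import pickle
c=pickle.load(open("w1.pkl","rb"))
X=ray("",[[265.7,114.3],[409.4,116.6],[393.7,250],[265.7,249.1]],136,c)[:,:2];m=X.mean(0);print(m)
for i in range(4):
    d=X[(i+1)%4]-X[i];print(np.hypot(*d).round(1),(np.arctan2(d[1],d[0])).round(3))
print("pred",m+35*np.array([-np.cos(.44),np.sin(.44)]),ray("",[[302,186.9]],137,c),ray("",[[303.4,181.4]],165,c))
plan([460,402,210],[np.pi,0,1.131],3,[431,409.3,300],[np.pi,0,1.131])
```

```text
[491.3230368  387.58890683]
148.1 -0.454
148.5 -2.012
149.3 2.693
149.3 1.122
pred [459.65672859 402.49678811] [[459.92988326 402.27633261 137.        ]] [[463.41170467 412.85182236 165.        ]]
[0.0019, 0.0098, 0.03, 0.0, 0.0, 0.0, 0.0854],
[0.0019, 0.0098, 0.03, 0.0, 0.0, 0.0, 0.0854],
[0.0019, 0.0098, 0.03, 0.0, 0.0, 0.0, 0.0854],
```

Request:
drive_tool(motion=[[[0.002,0.01,0.03,0,0,0.008,0.0854],[0.002,0.01,0.03,0,0,0,0.0854],[0.002,0.009,0.03,0,0,0,0.0854],[0,0,0.024,0,0,0,0.0854],[0,0,0.02,0,0,0,0.0854],[0,0,0,0,0,0,0.0854]]])

```text
clock: 2.15
tcp_pos: [457.2, 402.7, 164.8]
tcp_rot: [-3.139, 0.003, 1.127]
force: [-0.8, -0.1, 0.7]
finger_gap: 1.001
```

Request:
drive_tool(motion=[[[0,0,0,0,0,0,0],[0,0,0,0,0,0,0],[0,0,0,0,0,0,0],[0,0,0,0,0,0,0],[0,0,0,0,0,0,0],[0,0,0,0,0,0,0]]])

```text
clock: 2.9
tcp_pos: [458.8, 402.7, 166.3]
tcp_rot: [3.142, 0.0, 1.124]
force: [-0.6, 1.2, -0.2]
finger_gap: 0.0
```

Run:
```python
from h import *
s=r.get_state();print(s["tcp_pos"],s["force"],s["finger_gap"])
# tip: tool frame x=cover y, y=cover x, z=down. TCP rel rear edge (110 front, 110 above)
a=np.array([-110.,95+15.]);n=6;th=.21/n
for i in range(n):
    # shift in local (rotating) frame is constant: rotate a by th, minus a
    b=np.array([a[0]*np.cos(th)+a[1]*np.sin(th),-a[0]*np.sin(th)+a[1]*np.cos(th)])
print((b-a).round(2),"per row cover x,z")
```

```text
[458.77608511 402.72336674 166.29959984] [-0.57030057  1.20837295 -0.16853252] 0.00021100438681045415
[3.92 3.78] per row cover x,z
```

Run:
```python
from h import *
import pickle
c=r.get_calibration("wrist");pickle.dump(c,open("w2.pkl","wb"));w=r.capture("wrist")
s=r.capture("side")
cv2.imwrite("pics/w2.png",np.hstack([cv2.resize(w,(400,300)),cv2.resize(s[120:270,100:300],(400,300),interpolation=cv2.INTER_CUBIC)]))
cv2.imwrite("pics/w2full.png",w);cv2.imwrite("pics/s2full.png",s)
```

```text
(no output)
```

View pics/w2.png

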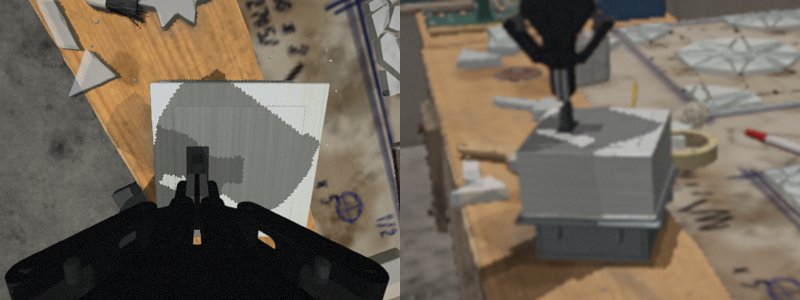

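Run:
```python
from h import *
import pickle
c=pickle.load(open("w2.pkl","rb"));s=r.get_state();p=s["tcp_pos"]
def proj(X,c): return cv2.projectPoints(np.array([X],float),cv2.Rodrigues(c["R"])[0],c["t"],c["K"],c["D"])[0].ravel().round(1)
for n in("wrist","side","scene"):
    cc=c if n=="wrist" else r.get_calibration(n)
    print(n,[proj(p+[0,0,-d],cc) for d in(0,25)],"grip base/top",proj([460,402.4,136],cc),proj([460,402.4,166],cc))
print(c["D"],c["R"])
w=cv2.imread("pics/w2full.png")[180:330,210:350];t=cv2.imread("pics/s2full.png")[140:215,150:220]
cv2.imwrite("pics/w2c.png",np.hstack([cv2.resize(w,(420,450),interpolation=2),cv2.resize(t,(420,450),interpolation=2)]))
```

```text
wrist [array([275.1, 254.6]), array([275.1, 238.1])] grip base/top [277.  234.8] [277.3 253.9]
side [array([182.5, 171.4]), array([183.3, 181.6])] grip base/top [184.1 183.7] [183.1 171.5]
scene [array([179.2, 172.7]), array([181.2, 181.1])] grip base/top [182.1 182.7] [179.8 172.7]
[-0.00962505  0.          0.          0.          0.        ] [[ 9.01676592e-01 -4.32411013e-01 -1.97910583e-04]
 [-4.16700937e-01 -8.69039533e-01  2.66703242e-01]
 [-1.15497411e-01 -2.40397601e-01 -9.63778679e-01]]
```

View pics/w2c.png

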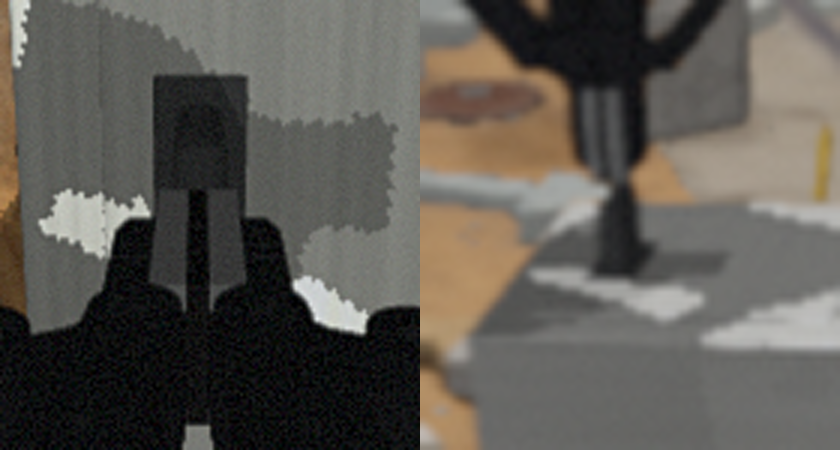

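The projections show the lateral position is right: the plinth centre is predicted at (277,235) and seen there. But the closed fingertips end at about the plate's top, with pad ends near v≈243 in the wrist view and v≈171 in the side view. So the jaws shut above the plate, and the real fingertips are shorter than stated. I'll open, go lower and regrip while watching force.

Request:
drive_tool(motion=[[[0,0,0,0,0,0,0.0854],[0,0,0,0,0,0,0.0854],[0,0,0,0,0,0,0.0854],[0,0,0,0,0,0,0.0854],[0,0,0,0,0,0,0.0854],[0,0,0.006,0,0,0,0.0854],[0,0,0.006,0,0,0,0.0854],[0,0,0.006,0,0,0,0.0854],[0,0,0,0,0,0,0.0854]]])

```text
clock: 4.12
tcp_pos: [458.5, 402.6, 147.6]
tcp_rot: [-3.141, 0.001, 1.124]
force: [-0.8, -1.0, 0.8]
finger_gap: 0.999
```

Run:
```python
from h import *
s=r.get_state();print(s["tcp_pos"],s["force"],s["finger_gap"])
w=r.capture("wrist");t=r.capture("side")[140:215,140:230]
cv2.imwrite("pics/w3c.png",np.hstack([cv2.resize(w[140:420,130:430],(400,373)),cv2.resize(t,(400,373),interpolation=2)]))
```

```text
[458.52308866 402.61032118 147.58840325] [-0.82476598 -0.99622639  0.80842131] 0.9993375073095967
```

View pics/w3c.png

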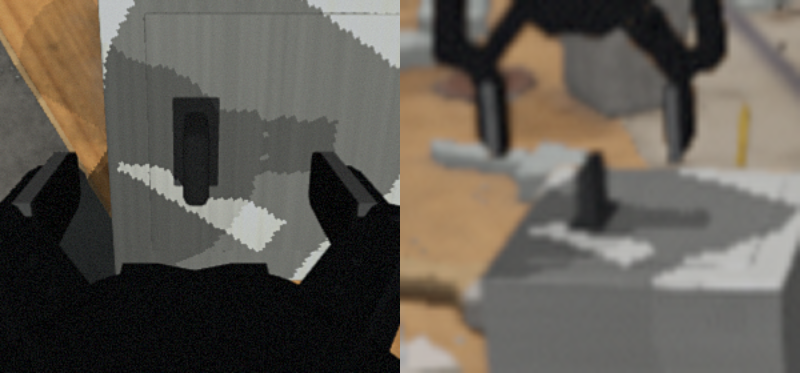

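The open fingertips are level with the plate's top (side crop v≈155 for both), centred on it: the plate is at u=196 and the jaws' middle at 194. I'll go about 9 mm lower and close.

Request:
drive_tool(motion=[[[0,0,0.005,0,0,0,0.0854],[0,0,0.004,0,0,0,0.0854],[0,0,0,0,0,0,0],[0,0,0,0,0,0,0],[0,0,0,0,0,0,0],[0,0,0,0,0,0,0],[0,0,0,0,0,0,0]]])

```text
clock: 5.1
tcp_pos: [458.9, 402.7, 139.5]
tcp_rot: [3.141, -0.0, 1.124]
force: [1.0, -1.0, 0.7]
finger_gap: 0.102
```

Request:
drive_tool(motion=[[[0,0.003,-0.0038,0.035,0,0,0],[0,0.003,-0.0038,0.035,0,0,0],[0,0.003,-0.0038,0.035,0,0,0],[0,0.003,-0.0038,0.035,0,0,0],[0,0.003,-0.0038,0.035,0,0,0],[0,0.003,-0.0038,0.035,0,0,0],[0,0,0,0,0,0,0],[0,0,0,0,0,0,0],[0,0,0,0,0,0,0]]])

```text
clock: 6.22
tcp_pos: [476.7, 394.1, 160.3]
tcp_rot: [-2.932, 0.0, 1.124]
force: [0.4, -0.0, 0.0]
finger_gap: 0.103
```

Run:
```python
from h import *
s=r.get_state();print(s["tcp_pos"],s["tcp_rot"],s["force"],s["finger_gap"],(Ro.from_euler("xyz",s["tcp_rot"]).as_matrix()[:,2]))
a=r.capture("scene")[140:250,140:260];b=r.capture("side")[140:250,140:260]
cv2.imwrite("pics/t.png",np.hstack([cv2.resize(x,(400,367),interpolation=2) for x in(a,b)]))
```

```text
[476.66118631 394.1467627  160.29380395] [-2.93224808e+00  1.31786526e-04  1.12399635e+00] [ 0.4198779  -0.03975218  0.00119254] 0.10255165953587214 [-0.18747387  0.08967849 -0.97816733]
```

View pics/t.png

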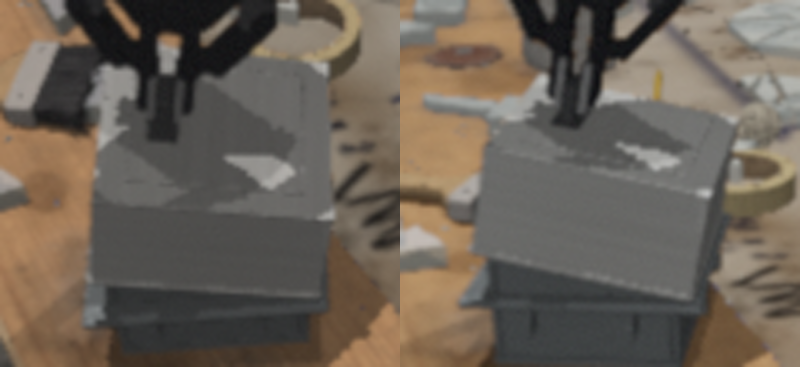

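Run:
```python
from h import *
def proj(X,c): return cv2.projectPoints(np.array([X],float),cv2.Rodrigues(c["R"])[0],c["t"],c["K"],c["D"])[0].ravel().round(1)
for n in("side","scene"):
    c=r.get_calibration(n)
    print(n,[((proj([526,287,z],c)-140)*3.335).round(0) for z in(50,56,62,68)])
```

```text
side [array([291., 310.]), array([291., 302.]), array([290., 294.]), array([290., 286.])]
scene [array([319., 302.]), array([319., 296.]), array([318., 290.]), array([317., 285.])]
```

Request:
drive_tool(motion=[[[0,-0.0031,-0.0147,0,0,0,0],[0,-0.0052,-0.0245,0,0,0,0],[0,-0.0052,-0.0245,0,0,0,0],[0,-0.0052,-0.0245,0,0,0,0],[0,-0.0031,-0.0147,0,0,0,0],[0,0,0,-0.07,0,0,0],[0,0,0,-0.07,0,0,0],[0,0,0,-0.07,0,0,0],[0,0,0,0,0,0,0],[0,0,0,0,0,0,0]]])

```text
clock: 7.58
tcp_pos: [476.9, 394.0, 265.5]
tcp_rot: [-3.14, 0.0, 1.124]
force: [0.3, 0.2, -2.0]
finger_gap: 0.105
```

Run:
```python
from h import *
s=r.get_state();print(s["tcp_pos"],s["tcp_rot"],s["force"],s["finger_gap"])
plan([475,25,250],[np.pi,0,np.pi/2],10,None,[np.pi,0,1.124],0)
```

```text
[476.89917729 393.95691664 265.49140084] [-3.14016155e+00  3.53215039e-04  1.12351796e+00] [ 0.31239564  0.17228485 -2.0135375 ] 0.10458958614700495
[-0.0334, 0.0158, 0.0015, 0.0, 0.0, -0.0447, 0],
[-0.034, 0.0143, 0.0015, 0.0, 0.0, -0.0447, 0],
[-0.0346, 0.0127, 0.0015, 0.0, 0.0, -0.0447, 0],
[-0.0352, 0.0112, 0.0015, 0.0, 0.0, -0.0447, 0],
[-0.0356, 0.0096, 0.0015, 0.0, 0.0, -0.0447, 0],
[-0.036, 0.008, 0.0015, 0.0, 0.0, -0.0447, 0],
[-0.0363, 0.0064, 0.0015, 0.0, 0.0, -0.0447, 0],
[-0.0366, 0.0047, 0.0015, 0.0, 0.0, -0.0447, 0],
[-0.0368, 0.0031, 0.0015, 0.0, 0.0, -0.0447, 0],
[-0.0369, 0.0015, 0.0015, 0.0, 0.0, -0.0447, 0],
```

Request:
drive_tool(motion=[[[-0.0334,0.0158,0,0,0,-0.0447,0],[-0.034,0.0143,0,0,0,-0.0447,0],[-0.0346,0.0127,0,0,0,-0.0447,0],[-0.0352,0.0112,0,0,0,-0.0447,0],[-0.0356,0.0096,0,0,0,-0.0447,0],[-0.036,0.008,0,0,0,-0.0447,0],[-0.0363,0.0064,0,0,0,-0.0447,0],[-0.0366,0.0047,0,0,0,-0.0447,0],[-0.0368,0.0031,0,0,0,-0.0447,0],[-0.0369,0.0015,0,0,0,-0.0447,0]]])

```text
clock: 8.82
tcp_pos: [475.0, 23.5, 265.7]
tcp_rot: [-3.141, -0.001, 1.571]
force: [0.4, 0.8, -2.0]
finger_gap: 0.098
```

Request:
drive_tool(motion=[[[0,0,0.02,0,0,0,0],[0,0,0.04,0,0,0,0],[0,0,0.04,0,0,0,0],[0,0,0.03,0,0,0,0],[0,0,0.02,0,0,0,0],[0,0,0.01,0,0,0,0],[0,0,0.005,0,0,0,0],[0,0,0,0,0,0,0],[0,0,0,0,0,0,0]]])

```text
clock: 9.95
tcp_pos: [475.3, 25.0, 101.2]
tcp_rot: [3.14, 0.0, 1.571]
force: [0.4, 0.3, -1.4]
finger_gap: 0.101
```

Run:
```python
from h import *
s=r.get_state();print(s["tcp_pos"],s["tcp_rot"],s["force"],s["finger_gap"])
a=r.capture("scene")[200:400,130:430];b=r.capture("side")[200:400,80:380]
cv2.imwrite("pics/p.png",np.vstack([cv2.resize(x,(450,300),interpolation=2) for x in(a,b)]))
```

```text
[475.33848024  25.02118255 101.20291563] [3.14046925e+00 1.84402636e-04 1.57079207e+00] [ 0.36274106  0.28692427 -1.44986485] 0.10068595999866947
```

View pics/p.png

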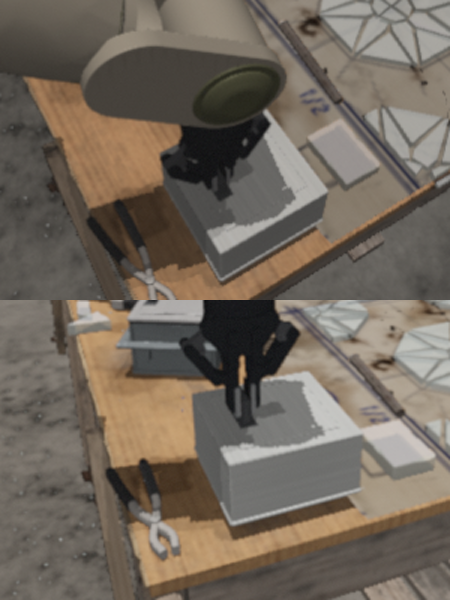

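The cover hangs level above bare bench and clear of the slab, pliers and bench edge. Now I'll set it down.

Request:
drive_tool(motion=[[[0,0,0.006,0,0,0,0],[0,0,0.005,0,0,0,0],[0,0,0.003,0,0,0,0],[0,0,0.002,0,0,0,0],[0,0,0,0,0,0,0],[0,0,0,0,0,0,0]]])

```text
clock: 10.8
tcp_pos: [475.1, 25.1, 84.7]
tcp_rot: [3.141, 0.0, 1.571]
force: [0.2, 0.6, -1.7]
finger_gap: 0.104
```

Request:
drive_tool(motion=[[[0,0,0.001,0,0,0,0],[0,0,0.001,0,0,0,0],[0,0,0,0,0,0,0]]])

```text
clock: 11.18
tcp_pos: [475.1, 25.1, 83.4]
tcp_rot: [3.141, 0.0, 1.571]
force: [-4.0, 0.9, 8.0]
finger_gap: 0.097
```

Request:
drive_tool(motion=[[[0,0,-0.001,0,0,0,0],[0,0,0,0,0,0,0.0854],[0,0,0,0,0,0,0.0854],[0,0,0,0,0,0,0.0854],[0,0,0,0,0,0,0.0854],[0,0,0,0,0,0,0.0854],[0,0,0,0,0,0,0.0854]]])

```text
clock: 12.05
tcp_pos: [475.0, 25.1, 83.6]
tcp_rot: [3.142, 0.0, 1.571]
force: [-0.5, -0.4, -1.4]
finger_gap: 1.003
```

Request:
drive_tool(motion=[[[0,0,-0.01,0,0,0,0.0854],[0,0,-0.03,0,0,0,0.0854],[0,0,-0.04,0,0,0,0.0854],[0,0,-0.04,0,0,0,0.0854],[0,0,-0.02,0,0,0,0.0854],[0,0,0,0,0,0,0.0854],[0,0,0,0,0,0,0.0854]]])

```text
clock: 12.92
tcp_pos: [474.6, 25.2, 222.8]
tcp_rot: [-3.14, -0.0, 1.571]
force: [-0.3, 0.2, 0.6]
finger_gap: 0.996
```

Run:
```python
from h import *
s=r.get_state();print(s["tcp_pos"],s["force"],s["finger_gap"])
b=r.capture("side");cv2.imwrite("pics/q_side.png",b)
a=r.capture("scene");cv2.imwrite("pics/q_scene.png",a)
A=cv2.resize(a[150:250,150:270],(480,400),interpolation=2);B=cv2.resize(b[200:400,80:320],(320,267),interpolation=2)
C=np.zeros((400,320,3),np.uint8);C[:267]=B
cv2.imwrite("pics/q.png",np.hstack([A,C]))
```

```text
[474.56701789  25.16690936 222.78032699] [-0.33021203  0.18792377  0.59107137] 0.9959594249303322
```

View pics/q.png

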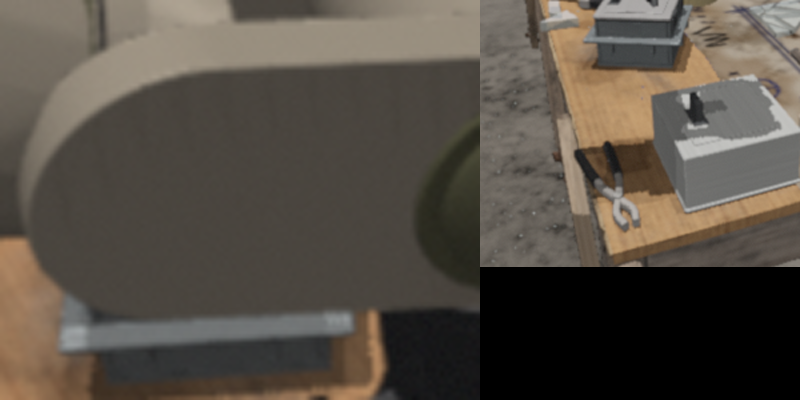

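The cover stands flat on the bench and is released. I'll go back over the canister to locate the lid grip.

Run:
```python
from h import *
plan([431,409,290],[np.pi,0,1.123],10,[474.6,25.2,222.8],[np.pi,0,np.pi/2])
```

```text
[0.0384, -0.0044, -0.0067, 0.0, -0.0, 0.0448, 0.0854],
[0.0381, -0.0061, -0.0067, 0.0, -0.0, 0.0448, 0.0854],
[0.0378, -0.0078, -0.0067, 0.0, -0.0, 0.0448, 0.0854],
[0.0375, -0.0095, -0.0067, 0.0, -0.0, 0.0448, 0.0854],
[0.037, -0.0111, -0.0067, 0.0, -0.0, 0.0448, 0.0854],
[0.0365, -0.0128, -0.0067, 0.0, -0.0, 0.0448, 0.0854],
[0.0358, -0.0144, -0.0067, 0.0, -0.0, 0.0448, 0.0854],
[0.0352, -0.016, -0.0067, 0.0, -0.0, 0.0448, 0.0854],
[0.0344, -0.0175, -0.0067, 0.0, -0.0, 0.0448, 0.0854],
[0.0336, -0.0191, -0.0067, 0.0, -0.0, 0.0448, 0.0854],
```

Request:
drive_tool(motion=[[[0.0384,-0.0044,-0.0067,0,0,0.0448,0.0854],[0.0381,-0.0061,-0.0067,0,0,0.0448,0.0854],[0.0378,-0.0078,-0.0067,0,0,0.0448,0.0854],[0.0375,-0.0095,-0.0067,0,0,0.0448,0.0854],[0.037,-0.011,-0.0067,0,0,0.0448,0.0854],[0.0365,-0.0128,-0.0067,0,0,0.0448,0.0854],[0.0358,-0.0144,-0.0067,0,0,0.0448,0.0854],[0.0352,-0.016,-0.0067,0,0,0.0448,0.0854],[0.0344,-0.0175,-0.0067,0,0,0.0448,0.0854],[0.0336,-0.0191,-0.0067,0,0,0.0448,0.0854]]])

```text
clock: 14.28
tcp_pos: [431.0, 410.1, 289.8]
tcp_rot: [-3.141, 0.001, 1.121]
force: [0.7, 0.1, 0.4]
finger_gap: 1.001
```

Request:
drive_tool(motion=[[[0,0,0,0,0,0,0.0854],[0,0,0,0,0,0,0.0854]]])

```text
clock: 14.52
tcp_pos: [431.4, 408.4, 289.7]
tcp_rot: [-3.141, 0.002, 1.123]
force: [-0.4, -0.5, -0.5]
finger_gap: 1.0
```

Run:
```python
from h import *
import pickle
s=r.get_state();print(s["tcp_pos"],s["tcp_rot"])
c=r.get_calibration("wrist");i=r.capture("wrist");pickle.dump(c,open("w4.pkl","wb"));cv2.imwrite("pics/w4.png",i)
cv2.imwrite("pics/w4c.png",cv2.resize(i[80:270,220:420],(800,600)[:2] if 0 else (600,570),interpolation=2))
```

```text
[431.37646653 408.38656092 289.69444459] [-3.14097950e+00  1.53269346e-03  1.12306298e+00]
```

View pics/w4c.png

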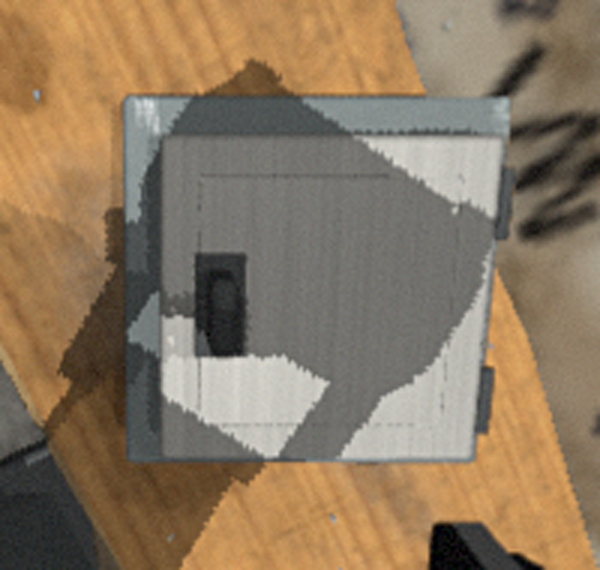

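Run:
```python
from h import *
import pickle
c=pickle.load(open("w4.pkl","rb"))
q=lambda P:np.array(P)/3+[220,80]
X=ray("",q([[163,135],[503,133],[472,459],[163,457]]),95,c)[:,:2];m=X.mean(0);print(m)
for i in range(4):
    d=X[(i+1)%4]-X[i];print(np.hypot(*d).round(1),(np.arctan2(d[1],d[0])).round(3))
g=ray("",q([[220.5,305]]),96,c)[0];print(g,m+42*np.array([-np.cos(.448),np.sin(.448)]))
L=ray("",q([[125,96],[509,97],[127,460]]),56,c)[:,:2];print(L,np.arctan2(*(L[1]-L[0])[::-1]),L[1:].mean(0))
plan([g[0],g[1],150],[np.pi,0,1.123],4,None,[np.pi,0,1.123])
```

```text
[491.24489686 386.54442987]
129.0 -0.441
131.5 -2.015
129.7 2.687
129.7 1.122
[453.48309149 404.45192718  96.        ] [453.38965711 404.73730826]
[[453.60570837 494.44085227]
 [598.28363025 424.66736523]
 [382.59432525 349.21369906]] -0.44936139433510636 [490.43897775 386.94053214]
[0.0016, 0.0053, 0.035, 0.0, 0.0, 0.0, 0.0854],
[0.0016, 0.0053, 0.035, 0.0, 0.0, 0.0, 0.0854],
[0.0016, 0.0053, 0.035, 0.0, 0.0, 0.0, 0.0854],
[0.0016, 0.0053, 0.035, 0.0, 0.0, 0.0, 0.0854],
```

Request:
drive_tool(motion=[[[0.0016,0.0053,0.035,0,0,0,0.0854],[0.0016,0.0053,0.035,0,0,0,0.0854],[0.0016,0.0053,0.035,0,0,0,0.0854],[0.0016,0.0053,0.035,0,0,0,0.0854],[0,0,0.03,0,0,0,0.0854],[0,0,0.015,0,0,0,0.0854],[0,0,0.008,0,0,0,0.0854],[0,0,0,0,0,0,0.0854],[0,0,0,0,0,0,0.0854]]])

```text
clock: 15.7
tcp_pos: [453.7, 405.7, 98.6]
tcp_rot: [3.141, -0.001, 1.123]
force: [-0.3, -0.9, 0.6]
finger_gap: 1.006
```

Request:
drive_tool(motion=[[[0,0,0,0,0,0,0],[0,0,0,0,0,0,0],[0,0,0,0,0,0,0],[0,0,0,0,0,0,0],[0,0,0,0,0,0,0],[0,0,0,0,0,0,0],[0,0,0,0,0,0,0]]])

```text
clock: 16.58
tcp_pos: [452.9, 405.7, 97.8]
tcp_rot: [-3.141, 0.0, 1.123]
force: [-5.2, 1.3, 4.3]
finger_gap: 0.101
```

Request:
drive_tool(motion=[[[0,0.0002,-0.0021,0.02,0,0,0],[0,0.0002,-0.0021,0.02,0,0,0],[0,0.0002,-0.0021,0.02,0,0,0],[0,0.0002,-0.0021,0.02,0,0,0],[0,0.0002,-0.0021,0.02,0,0,0]]])

```text
clock: 17.2
tcp_pos: [454.2, 405.1, 108.1]
tcp_rot: [-3.039, 0.0, 1.123]
force: [-6.3, 1.2, 2.7]
finger_gap: 0.107
```

Request:
drive_tool(motion=[[[0,0.0002,-0.0021,0.02,0,0,0],[0,0.0002,-0.0021,0.02,0,0,0],[0,0.0002,-0.0021,0.02,0,0,0],[0,0.0002,-0.0021,0.02,0,0,0],[0,0.0002,-0.0021,0.02,0,0,0],[0,0.0002,-0.0021,0.02,0,0,0],[0,0.0002,-0.0021,0.02,0,0,0],[0,0,0,0,0,0,0],[0,0,0,0,0,0,0],[0,0,0,0,0,0,0]]])

```text
clock: 18.45
tcp_pos: [457.5, 403.4, 122.4]
tcp_rot: [-2.9, 0.0, 1.123]
force: [-5.8, 2.1, 2.3]
finger_gap: 0.101
```

Run:
```python
from h import *
s=r.get_state();print(s["tcp_pos"],s["tcp_rot"],s["force"],s["torque"],s["finger_gap"],abs(s["joint_velocities"]).max())
for n in("side","scene"): cv2.imwrite(f"pics/end_{n}.png",r.capture(n))
a=cv2.imread("pics/end_side.png")[150:270,130:270];b=cv2.imread("pics/end_side.png")[200:400,80:380]
cv2.imwrite("pics/end.png",np.hstack([cv2.resize(a,(420,360),interpolation=2),cv2.resize(b,(380,360),interpolation=2)]))
```

```text
[457.5418304  403.42313111 122.43088663] [-2.89959955e+00  6.25699747e-05  1.12295721e+00] [-5.81123063  2.12817197  2.31220206] [ 0.22950304  0.75657655 -0.09643673] 0.10133461225727988 0.001531929726342679
```

The viewer limit is reached, so I'll check the lid opening numerically by comparing the lid's right side edge before and after in the side camera.

Run:
```python
from h import *
c=r.get_calibration("side");A=cv2.imread("pics/q_side.png");B=cv2.imread("pics/end_side.png")
R=np.array([[.901,.433],[-.433,.901]]);o=np.array([491,387])
def P(x,z): 
    X=np.r_[o+R@[x,-65.],z];return cv2.projectPoints(X[None],cv2.Rodrigues(c["R"])[0],c["t"],c["K"],c["D"])[0].ravel()
for x in(-55,-20,20):
    u,v0=P(x,95);v1=P(62-(62-x)*np.cos(.24)+6*np.sin(.24),89+(62-x)*np.sin(.24)+6*np.cos(.24))[1]
    u=int(round(u));print(x,u,"shut top v",v0.round(1),"open.24 v",v1.round(1))
    for I in(A,B):print("  ",[(int(v),int(I[v,u].mean())) for v in range(int(v1)-5,int(v0)+12)])
print(r.get_state()["clock"])
```

```text
-55 169 shut top v 211.2 open.24 v 199.8
   [(194, 93), (195, 64), (196, 62), (197, 61), (198, 66), (199, 62), (200, 53), (201, 50), (202, 52), (203, 75), (204, 113), (205, 145), (206, 161), (207, 169), (208, 172), (209, 170), (210, 170), (211, 166), (212, 152), (213, 116), (214, 75), (215, 51), (216, 66), (217, 71), (218, 73), (219, 70), (220, 70), (221, 68), (222, 67)]
   [(194, 106), (195, 95), (196, 97), (197, 102), (198, 100), (199, 104), (200, 108), (201, 101), (202, 83), (203, 52), (204, 30), (205, 29), (206, 33), (207, 52), (208, 62), (209, 74), (210, 61), (211, 40), (212, 25), (213, 14), (214, 22), (215, 42), (216, 62), (217, 67), (218, 65), (219, 63), (220, 62), (221, 61), (222, 61)]
-20 185 shut top v 211.6 open.24 v 203.6
   [(198, 65), (199, 91), (200, 113), (201, 138), (202, 158), (203, 168), (204, 169), (205, 169), (206, 169), (207, 171), (208, 166), (209, 145), (210, 162), (211, 170), (212, 162), (213, 126), (214, 85), (215, 55), (216, 56), (217, 67), (218, 68), (219, 71), (220, 71), (221, 71), (222, 71)]
   [(198, 73), (199, 78), (200, 84), (201, 79), (202, 85), (203, 92), (204, 93), (205, 93), (206, 83), (207, 71), (208, 67), (209, 67), (210, 70), (211, 65), (212, 58), (213, 31), (214, 14), (215, 31), (216, 56), (217, 64), (218, 66), (219, 67), (220, 65), (221, 67), (222, 65)]
20 203 shut top v 212.1 open.24 v 208.0
   [(203, 169), (204, 169), (205, 169), (206, 170), (207, 170), (208, 166), (209, 159), (210, 167), (211, 171), (212, 168), (213, 150), (214, 114), (215, 71), (216, 50), (217, 65), (218, 74), (219, 71), (220, 72), (221, 73), (222, 72), (223, 75)]
   [(203, 72), (204, 75), (205, 82), (206, 76), (207, 83), (208, 100), (209, 104), (210, 93), (211, 78), (212, 64), (213, 43), (214, 23), (215, 23), (216, 41), (217, 62), (218, 65), (219, 64), (220, 66), (221, 65), (222, 65), (223, 66)]
18.55
```

```bash
python3 -c "
from plant import r
s=r.get_state();print(s['tcp_pos'],s['finger_gap'],s['force']);print(r.sign_off())"
```

```text
[457.52675292 403.40867743 122.41452565] 0.10024512380138846 [-4.85951896  1.22154096  2.9611064 ]
the job is handed in; nothing more can be done
None
```

The job is handed in at 18.6 s. By my checks every step was met, but `sign_off` reports no verdict.

**What I did**
- **Tipping the cover:** I tipped its front up about 0.21 rad. Both cameras put the rear edge at about z = 57–59 mm, so it was still on the ledge.
- **Setting it down:** I lifted the cover off and put it upright on the bare bench at about (510, 25) mm, square to the bench, then released it. The picture after release showed it standing flat and clear of the canister, slab and pliers.
- **Opening the lid:** I gripped the inner lid's plate, pulled it round its hinge arc past the seal, and held it.

**Last checks**
- **Lid opening:** the tool had turned 0.24 rad. The lid's edge in the side image had risen about 11 px at the front, against 11.4 px predicted for 0.24 rad. That puts the lid at about 0.22–0.24 rad.
- **Hold:** the fingers were still on the plate (opening 0.10) and the arm was at rest.

**What disagreed or went unchecked**
- **Short fingertips:** the first closing shut above the cover's plate (opening 0.0). The fingertips reached about 25–30 mm less far than the description says. I regripped about 27 mm lower and used the same depth for the lid.
- **Lid pull:** I never saw the 13 N peak, since no force was read in the first 0.1 rad. The final force reading includes a few newtons of sideways preload from the grip.
- **Final look:** the 12-picture viewing limit ran out, so I checked the final lid position from pixel values only. I did not check the cover again after releasing it.
- **Bystanders:** I never measured the chisel's or slab's positions again. I saw nothing touch them, and the slab was in its place in the last picture that showed it.

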